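# Gauge the pipe feet, then press the good one into the roof corner

## Robot

A 6-joint arm with a two-finger parallel gripper is mounted at the origin on the work surface. World frame = base frame: x ahead of the robot, y to its left, z up, the work surface at z = 0. Lengths are in m, angles in rad, forces in N, time in s.
With the tool pointing down it reaches from about 0.325 to 0.9 m from the base axis. Payload 6.1 kg.
Tool frame: the origin (TCP) lies midway between the tips of the shut fingers; the grasp point (between the pads) lies 19 mm behind it; z points along the fingers, y is the line along which they close (so a half turn about z gives the same grasp; the last joint's range is limited). The gripper opens to 85 mm and grips with 20 to 120 N. Pads are 22 mm wide; open, the fingers measure 114 mm over their backs; the gripper's body (76 mm by 85 mm) begins 54 mm behind the grasp point. The pads swing forward as they close: fully open they stand 13 mm farther back than shut.
Start: joints at [-1.46, 0.22, 1.526, -0, 1.395, -0.126], TCP at [0.147, -0.608, 0.231] pointing down, gripper open.
Joint ranges: [-2.98, 2.98], [-0.91, 2.08], [0.09, 2.57], [-1.24, 4.39], [0.2, 2.65], [-2.68, 2.68]. Speed limits (rad/s): [2.57, 2.57, 3.01, 3.14, 3.14, 3.14].

## Interface

Orientations are given as [roll, pitch, yaw] about the fixed x, y, z axes, in that order (R = Rz(yaw) Ry(pitch) Rx(roll)).
In Python, from plant import movep, move_l, set_joints, gripper_to, hold, inverse_kinematics, observe, get_image, get_calibration, Unreachable, job_done gives the robot as it stands. Calls block until the motion is done:
- movep(position, orientation): joint-space move of the TCP to a pose.
- move_l(position, feed=0.15, rotation=None, max_force=None): straight line of the TCP; rotation=None keeps the orientation; feed is the mean speed in m/s. With max_force (N) it stops when the force on the tool has changed by that much, and returns True; else False.
- set_joints(angles): joint-space move.
- gripper_to(opening, f_grip=None): finger opening in m; f_grip is the grip in N (None keeps the last); returns when the fingers have stopped.
- hold(seconds).
- inverse_kinematics(position, orientation): joint angles nearest the present ones, or None.
- observe(): the state.
- get_image(name): name is "scene" or "top"; returns (picture, depth): 384x512x3 uint8, red, green, blue; 384x512 float32, m along the optical axis (not along the pixel's ray), 0 where there is no reading.
- get_calibration(name): a dict with "intrinsics" (3x3 intrinsics, pixels), "world_from_camera" (4x4, takes a point from camera to world coordinates). Camera axes: x right, y down, z forward; pixel columns grow to the right and rows downward; lengths in m; the calibration is good to about 2 mm. A picture is of the moment at which its call begins. get_calibration takes no time and is no camera call.
A pose or a line that the arm cannot do raises Unreachable and nothing moves.
- job_done(): hands the job in; it is judged then, once.
The state is a dict: "time_s": time; "q": joint angles; "joint_velocities": joint speeds; "joint_torque": joint torques, N m; "eef_pos": TCP position; "tcp_rot": TCP orientation; "ft_force": force on the tool from outside, world axes, zero at the start; "torque": the same for the moment, N m; "opening": finger opening in m; "grasp_force": force on a finger pad.
Only numpy, scipy, OpenCV 4.12 (cv2) and the standard library are available. Lean on these libraries where they do the work, as an engineer would, in place of code of your own. Each camera call takes 0.05 s, during which the arm holds its last target. There are 200 camera calls.

## Task

Two orange pipe feet stand on the bench, and one of them was moulded with too tight a bore: try them on the copper gauge pin to find the one that slides fully down. Put the tight one in the red reject tray, then set the good one flat on the roof sample board and press it firmly into the corner so that it sits square against both grey upstands at once. Finish while still gripping it and pressing it there, as if the adhesive were taking; leave the tub, the tape and the brush alone.

Things in the scene. Friction and masses are not known exactly. Their poses are not given: they have to be found in the camera images.
- foot_a_mid (a point): Orange pipe foot, one of two alike (only the bores differ: try them). Square base 76 x 76 x 22 mm; on it a square hub 40 x 40 mm, from 22 to 72 mm height, faces parallel to the base's; a vertical round bore runs right through. 0.17 to 0.35 kg; starts upright. This point is its centre, 36 mm above the underside; z up, x and y square to its faces. Grasp it by the upper hub.
- foot_b_mid (a point): Orange pipe foot, one of two alike (only the bores differ: try them). Square base 76 x 76 x 22 mm; on it a square hub 40 x 40 mm, from 22 to 72 mm height, faces parallel to the base's; a vertical round bore runs right through. 0.17 to 0.35 kg; starts upright. This point is its centre, 36 mm above the underside; z up, x and y square to its faces. Grasp it by the upper hub.
- pin_foot (a point): Foot of the gauge pin, on its axis, at the top of its fixed steel plate (86 x 86 x 10 mm). The pin is an upright copper stub 22 mm thick, 50 mm tall above this point, its top 5 mm tapered to 16 mm. The good foot has a 26 mm bore and goes down until its underside rests on the plate; the tight one has an 18 mm bore and stops at the pin's top.
- corner (a point): Inner corner of the fixed roof board (220 x 220 mm): where the inner faces of the two dark grey upstands meet the deck's top, 12 mm above the bench. Free deck lies to its -x and -y; the upstands' faces are at x = 0 and y = 0, rigid, smooth, 20 mm thick, 28 mm tall. A foot pressed home has its centre at (-38, -38, 36) mm here, sides parallel to x and y.
- upstand_x: The dark grey upstand along the board's y, 20 x 220 x 28 mm; origin at the centre of its volume, axes parallel to those of the corner.
- upstand_y: The dark grey upstand along the board's x, 200 x 20 x 28 mm; origin at the centre of its volume, axes parallel to those of the corner.
- tray_in (a point): Centre of the inner floor of the red reject tray, a fixed open box 150 (its x) x 140 (its y) mm outside, walls 4 mm thick and 30 mm tall overall, floor 4 mm.
- tub: Bystander: white closed tub, 80 mm in diameter, 100 mm tall, origin under its centre.
- tape: Bystander: black tape roll lying flat, 80 mm in diameter, 25 mm tall, origin under its centre.
- brush: Bystander: brush with a red handle lying on the bench, about 200 mm long along its x; origin under its middle.

How it is judged:
By the outcome, as a careful person would: the job done as asked, in the order asked, and still so for the second after the job is handed in, while the arm keeps its last pose, push and grip.
It also fails if it takes over 72 s, if anything falls off the work surface, if the arm or the gripper's body presses on something with over 40 N, if the wrist force passes 120 N, or if a joint passes its speed limit or range.

## Working session

There is one attempt and no reset: what is moved stays moved. The work goes in short steps, each a Python script; the robot and the scene stay as the last script left them, time stands still between calls to the robot, and variables do not carry over. Pictures are saved under pics/ and viewed, at most 10 in all, crops included, and the job is handed in when it is done.

```bash
mkdir -p pics; ls
python3 - <<'E'
from plant import *
import cv2,numpy as np
for n in("scene","top"):
    p,d=get_image(n); np.savez(f"pics/{n}0.npz",p=p,d=d)
    cv2.imwrite(f"pics/{n}0.png",cv2.resize(p[:,:,::-1],(800,600),interpolation=cv2.INTER_CUBIC))
    c=get_calibration(n); print(n,np.round(c["intrinsics"],1).tolist(),np.round(c["world_from_camera"],3).tolist())
s=observe();print(s["time_s"],s["tcp_rot"],s["ft_force"])
E
```

```text
pics
scene [[478.0, 0.0, 257.2], [0.0, 478.0, 186.4], [0.0, 0.0, 1.0]] [[-0.421, 0.681, -0.599, 1.434], [0.907, 0.318, -0.275, 0.394], [0.003, -0.659, -0.752, 1.153], [0.0, 0.0, 0.0, 1.0]]
top [[381.5, 0.0, 257.7], [0.0, 381.5, 192.7], [0.0, 0.0, 1.0]] [[0.028, -0.992, 0.121, 0.433], [-0.999, -0.032, -0.03, 0.004], [0.034, -0.12, -0.992, 1.04], [0.0, 0.0, 0.0, 1.0]]
0.1 [-3.13977576e+00 -2.11373515e-04  2.36811004e-01] [ 0.2641259  -0.70572223 -0.57929564]
```

View pics/top0.png

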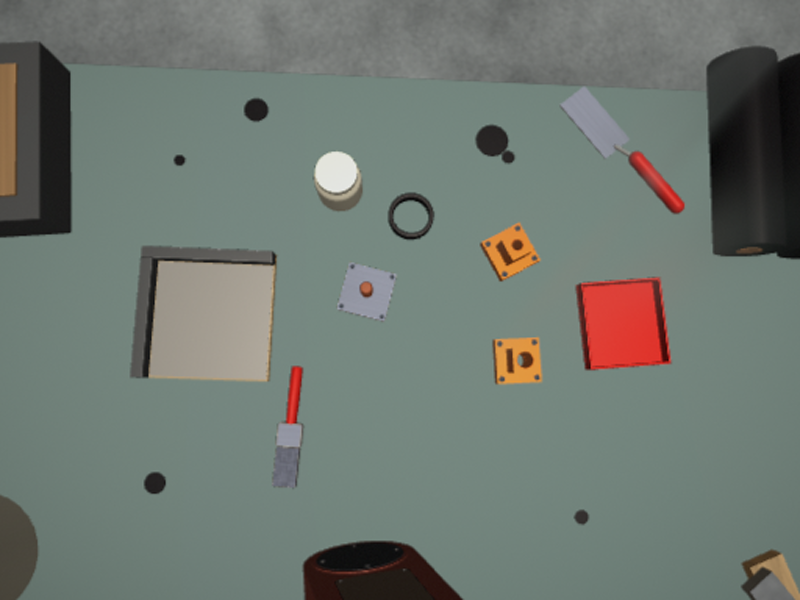

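View pics/scene0.png

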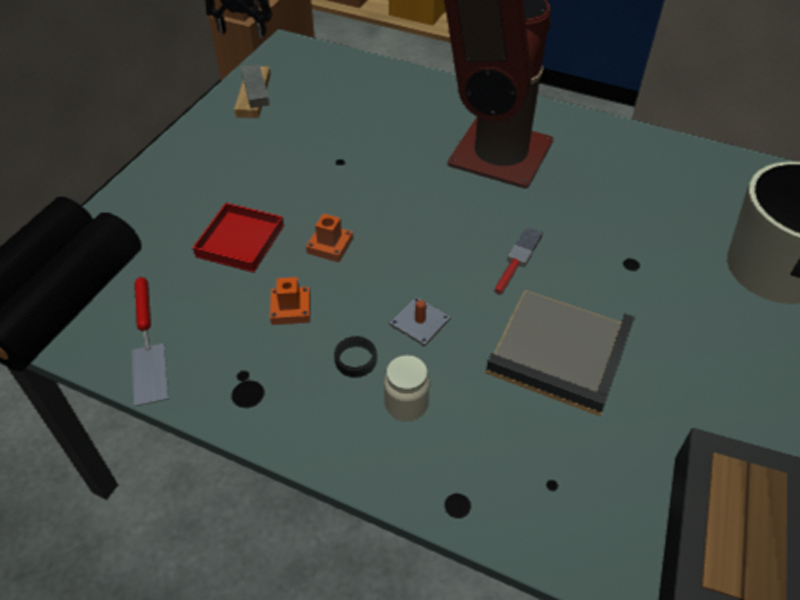

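The top view shows feet at about (510,251) and (518,360), the pin at (366,289), the tray at (624,323), and the corner at about (157,262), with the upstands toward world +x (top) and +y (left). The tape (411,215), tub (338,178) and brush (290,425) are clear of the direct path. Next I'll measure these from depth.

```bash
cat > h.py <<'E'
import numpy as np,cv2
from plant import *
def cloud(name,d):
    c=get_calibration(name);K=c["intrinsics"];T=np.array(c["world_from_camera"])
    v,u=np.mgrid[:d.shape[0],:d.shape[1]]
    P=np.stack([(u-K[0][2])/K[0][0]*d,(v-K[1][2])/K[1][1]*d,d],-1)
    return P@T[:3,:3].T+T[:3,3]
def pix(name,pts):  # world->pixel
    c=get_calibration(name);K=np.array(c["intrinsics"]);T=np.linalg.inv(c["world_from_camera"])
    q=(np.asarray(pts)@T[:3,:3].T+T[:3,3])@K.T
    return q[:,:2]/q[:,2:]
def ray(name,uv,z): # pixels -> world at height z
    c=get_calibration(name);K=np.array(c["intrinsics"]);T=np.array(c["world_from_camera"])
    r=np.c_[np.asarray(uv,float),np.ones(len(uv))]@np.linalg.inv(K).T@T[:3,:3].T
    return T[:3,3]+r*((z-T[2,3])/r[:,2:])
def rect(P):
    (c,s,a)=cv2.minAreaRect((P[:,:2]*1000).astype(np.float32)); return np.round(c,1),np.round(s,1),round(a,1)
E
python3 - <<'E'
from h import *
for n in("top","scene"):
    f=np.load(f"pics/{n}0.npz");p=f["p"].astype(int);d=f["d"];P=cloud(n,d)
    R,G,B=p[...,0],p[...,1],p[...,2]
    ok=(d>0)&(P[...,0]<.9)&(abs(P[...,1])<.6)&(P[...,2]<.2)&(P[...,0]>.2)
    hsv=cv2.cvtColor(f["p"],cv2.COLOR_RGB2HSV).astype(int);H=hsv[...,0]
    print(n,"bench z",np.median(P[ok][:,2]),np.std(P[ok&(abs(P[...,2])<.006)][:,2]))
    o=ok&(H<22)&(hsv[...,1]>150)&(P[...,2]>.008)
    k,l,st,ce=cv2.connectedComponentsWithStats(o.astype(np.uint8))
    for i in range(1,k):
        if st[i,4]<40: continue
        Q=P[l==i]; print(i,st[i],'z',np.round(np.percentile(Q[:,2],[2,50,98]),4),'rgb',p[l==i].mean(0).astype(int),'all',rect(Q))
        t=Q[Q[:,2]>.062]; b=Q[(Q[:,2]>.016)&(Q[:,2]<.028)]
        if len(t)>10: print('  hub',len(t),rect(t),t[:,2].mean())
        if len(b)>10: print('  base',len(b),rect(b))
    for nm,(a,b) in {"deck":(.007,.017),"upst":(.033,.048)}.items():
        Q=P[ok&(P[...,2]>a)&(P[...,2]<b)&(P[...,1]>.12)&(hsv[...,1]<90)]
        k,l,st,ce=cv2.connectedComponentsWithStats((ok&(P[...,2]>a)&(P[...,2]<b)&(hsv[...,1]<110)).astype(np.uint8))
        for i in range(1,k):
            if st[i,4]>150: print(nm,st[i],rect(P[l==i]),P[l==i][:,2].mean())
E
```

```text
top bench z 0.001417628412777372 0.0019184680434610995
1 [404  98  34  38 375] z [0.0337 0.0419 0.0462] rgb [175  53  48] all (array([ 780.6, -467.6]), array([130.2,  24.1]), 38.8)
2 [308 143  37  37 714] z [0.0163 0.0249 0.075 ] rgb [194 119  50] all (array([ 651. , -211.9]), array([74.9, 75.7]), 29.4)
  hub 223 (array([ 651.7, -211.8]), array([40.2, 41.6]), 29.9) 0.07198890299174626
  base 390 (array([ 651. , -211.9]), array([75. , 75.6]), 29.2)
3 [370 178  59  58 609] z [0.0087 0.0273 0.0341] rgb [135  40  35] all (array([ 530.8, -410.1]), array([148.7, 142.4]), 6.0)
  base 212 (array([ 530.2, -410.2]), array([147.1, 141.9]), 6.2)
4 [231 181   7   9  46] z [0.0267 0.0594 0.0639] rgb [148  83  56] all (array([571.8,  36. ]), array([16.2, 16.4]), 42.1)
67 [316 216  30  29 717] z [0.0186 0.0243 0.0752] rgb [198 131  58] all (array([ 461.4, -225.4]), array([74.3, 76.2]), 4.6)
  hub 188 (array([ 462.5, -225.4]), array([38.2, 40.6]), 1.6) 0.07206531535477431
  base 448 (array([ 461.4, -225.4]), array([74.3, 76.2]), 4.6)
95 [183 235  10  36 238] z [0.0122 0.0187 0.0231] rgb [188  41  34]
[... 1509 characters left out ...]
28  59  23] all (array([ 654.2, -209.2]), array([80.4, 75.1]), 28.0)
  hub 153 (array([ 653.5, -209.5]), array([44.4, 40. ]), 30.3) 0.07055689204895833
  base 285 (array([ 654. , -209.3]), array([80. , 75.1]), 28.0)
46 [266 193   6  13  69] z [0.0178 0.0442 0.063 ] rgb [82 41 26] all (array([580.3,  40.1]), array([18.4, 13.6]), 77.7)
  base 13 (array([584.1,  42.8]), array([ 7.9, 15.3]), 29.8)
deck [ 316  186   82   65 2980] (array([504. , 300.4]), array([200.1, 186. ]), 89.5) 0.01251282866269666
deck [250 190  39  30 462] (array([575.8,  40.5]), array([87.4, 90.2]), 77.1) 0.010383526359188322
upst [312 201  94  59 957] (array([527.7, 310.2]), array([219.9, 227.8]), 89.5) 0.03954512221516093
```

Run:
```python
import numpy as np,cv2
p=np.load("pics/top0.npz")["p"][:,:,::-1]
a=cv2.resize(p[150:250,78:188],(440,400),interpolation=cv2.INTER_CUBIC)
b=cv2.resize(p[160:210,210:260],(350,400)[:1]+(350,),interpolation=cv2.INTER_CUBIC)
c=np.zeros((400,350,3),np.uint8);c[:350]=b
cv2.imwrite("pics/c1.png",cv2.convertScaleAbs(np.hstack([a,c]),alpha=1.4))
```

```text
(no output)
```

View pics/c1.png

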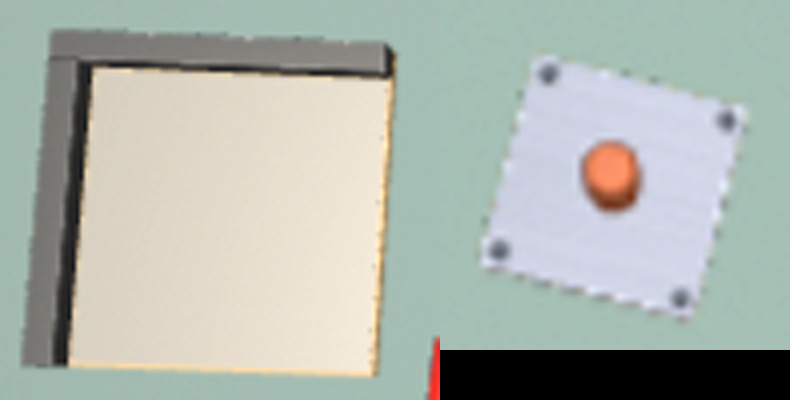

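The crop shows the board's inner corner at about (92,65) and the pin axis at about (611,165). The two cameras differ consistently by about (2,3) mm, so I use the mean. In the first picture foot A's bore (the far foot) looks smaller, so I'll gauge A first.

```bash
cat >> h.py <<'E'
A=np.array([.6523,-.2106]);yA=np.radians(29.7)
Bf=np.array([.4632,-.2246]);yB=np.radians(94.5)
PIN=np.array([.5745,.0383]);TRAY=np.array([.5312,-.4087]);CORNER=np.array([.6163,.4000])
def down(xy,z,yaw): movep([*xy,z],[np.pi,0,yaw])
def st(m=""):
    s=observe();print(m,"t%.2f"%s["time_s"],"p",np.round(s["eef_pos"],4),"yaw%.1f"%np.degrees(s["tcp_rot"][2]),"F",np.round(s["ft_force"],1),"op%.4f"%s["opening"],"g%.0f"%s["grasp_force"]);return s
ZG=.034  # TCP above underside when gripping
def pick(xy,yaw):
    down(xy,.13,yaw); st("above")
    print(move_l([*xy,ZG],feed=.15,max_force=15)); gripper_to(.03,f_grip=60); st("gripped")
    move_l([*xy,.15],feed=.25); return st("lifted")
E
python3 - <<'E'
from h import *
st("start")
pick(A,yA)
down(PIN,.060+ZG+.015,yA); st("over pin")
hit=move_l([*PIN,.010+ZG],feed=.05,max_force=8); s=st("gauge %s"%hit); print("underside",s["eef_pos"][2]-ZG)
p,d=get_image("scene");q=p[120:240,200:330,::-1];cv2.imwrite("pics/g1.png",cv2.convertScaleAbs(cv2.resize(q,None,fx=4,fy=4,interpolation=cv2.INTER_CUBIC),alpha=1.7))
E
```

```text
start t0.10 p [ 0.1466 -0.607   0.2303] yaw13.6 F [ 0.3 -0.7 -0.6] op0.0855 g0
above t2.42 p [ 0.652  -0.2119  0.1303] yaw29.6 F [ 0.4 -0.8  0.4] op0.0852 g0
False
gripped t3.70 p [ 0.653  -0.211   0.0351] yaw29.7 F [ 0.3 -0.3  5.4] op0.0390 g62
lifted t4.32 p [ 0.6513 -0.2102  0.1483] yaw29.7 F [-1.3 -0.6 -3.9] op0.0389 g61
over pin t5.35 p [0.5753 0.0373 0.1092] yaw29.7 F [ 0.7 -0.1 -2.4] op0.0392 g61
gauge True t5.92 p [0.575  0.0385 0.0922] yaw29.7 F [-0.6  0.3  3. ] op0.0396 g62
underside 0.05816286377357319
```

View pics/g1.png

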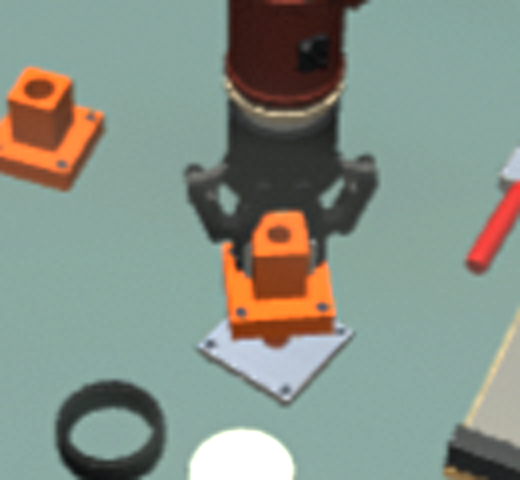

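Foot A stopped with its underside at 58 mm, which is 1.7 mm down the taper, as expected for an 18 mm bore. Its bore, at (280,233), is clearly smaller than B's at (40,88). A goes to the tray, then I gauge B.

Run:
```python
from h import *
s=observe();move_l([*s["eef_pos"][:2],.15],feed=.25)
y=np.radians(6); down(TRAY,.13,y); st("over tray")
hit=move_l([*TRAY,.004+ZG-.002],feed=.06,max_force=6); st("down %s"%hit)
gripper_to(.06); hold(.2); move_l([*TRAY,.15],feed=.2); st("released")
pick(Bf,yB)
down(PIN,.060+ZG+.015,yB); st("over pin")
hit=move_l([*PIN,.010+ZG-.001],feed=.05,max_force=8); s=st("gauge %s"%hit); print("underside",s["eef_pos"][2]-ZG)
p,d=get_image("scene");q=p[110:250,110:330,::-1];cv2.imwrite("pics/g2.png",cv2.convertScaleAbs(cv2.resize(q,None,fx=3.5,fy=3.5,interpolation=cv2.INTER_CUBIC),alpha=1.7))
```

```text
over tray t8.01 p [ 0.5319 -0.4074  0.1299] yaw6.1 F [ 0.5  0.4 -1.2] op0.0394 g61
down True t9.40 p [ 0.5312 -0.4087  0.0391] yaw6.0 F [ 0.7 -0.1  4.5] op0.0396 g62
released t10.65 p [ 0.5306 -0.4081  0.1488] yaw6.0 F [-0.7 -0.1 -1.1] op0.0602 g0
above t11.89 p [ 0.4631 -0.2248  0.1295] yaw94.4 F [-0.5 -0.2  0.5] op0.0601 g0
False
gripped t12.99 p [ 0.4643 -0.2254  0.0355] yaw94.5 F [ 0.7 -0.2  5.4] op0.0394 g62
lifted t13.61 p [ 0.4623 -0.2239  0.1486] yaw94.5 F [ 0.4 -0.7 -4.2] op0.0396 g61
over pin t14.72 p [0.574  0.0373 0.1083] yaw94.5 F [ 0.3  0.7 -2.6] op0.0394 g61
gauge True t15.88 p [0.5743 0.0384 0.0455] yaw94.5 F [-0.6  0.6  4.9] op0.0391 g62
underside 0.011545003738321326
```

View pics/g2.png

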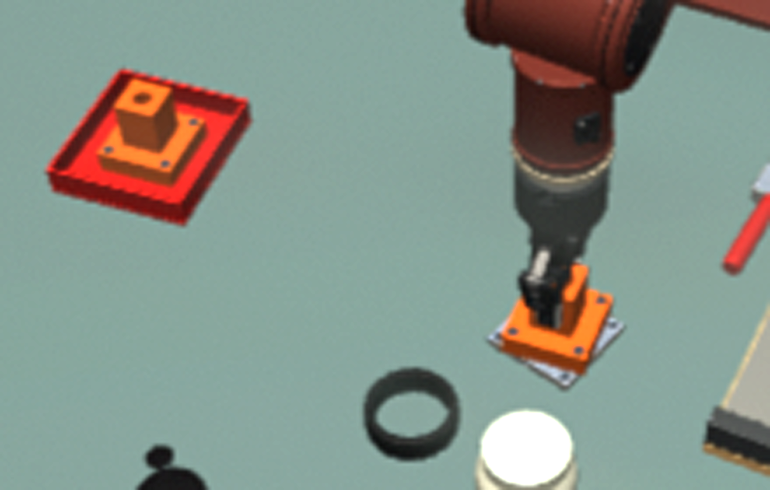

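Foot B went fully down, with its underside at the plate, and A stands in the tray. B is the good foot, so I take it to the corner, about 15 mm clear of both faces at first.

Run:
```python
from h import *
s=observe();gripper_to(.03,f_grip=100);move_l([*s["eef_pos"][:2],.13],feed=.2)
y=np.radians(89.5); c=CORNER-.038-.014
down(c,.11,y); st("over deck")
hit=move_l([*c,.012+.0335],feed=.05,max_force=7); s=st("down %s"%hit)
P=s["eef_pos"].copy(); z=P[2]
hit=move_l([c[0]+.03,c[1],z],feed=.03,max_force=10); s=st("x %s"%hit)
x=s["eef_pos"][0]
hit=move_l([x,c[1]+.03,z],feed=.03,max_force=10); s=st("y %s"%hit)
hold(.5); st("held")
p,d=get_image("top");np.savez("pics/k.npz",p=p,d=d);q=p[150:250,75:205,::-1];cv2.imwrite("pics/k1.png",cv2.convertScaleAbs(cv2.resize(q,None,fx=5,fy=5,interpolation=cv2.INTER_CUBIC),alpha=1.4))
```

```text
over deck t17.92 p [0.5644 0.3467 0.1093] yaw89.5 F [ 0.6 -0.5 -3.6] op0.0386 g103
down True t19.07 p [0.5641 0.348  0.0477] yaw89.5 F [0.  1.6 4.9] op0.0389 g104
x True t19.68 p [0.5763 0.348  0.0479] yaw89.5 F [-1.9 -0.9  6.1] op0.0389 g104
y True t20.26 p [0.5763 0.3604 0.048 ] yaw89.6 F [-2.3 -2.   3.4] op0.0388 g104
held t20.76 p [0.5763 0.3603 0.0479] yaw89.5 F [ 0.1 -1.5  5.1] op0.0386 g104
```

View pics/k1.png

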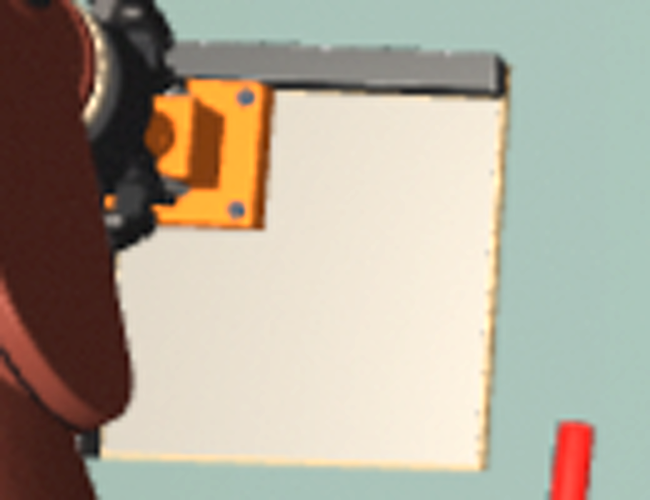

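The foot sits in the corner near (190,150), close to both upstands, but it stays there with little force. I'll push diagonally and down in small steps and watch the forces.

Run:
```python
from h import *
t=observe()["eef_pos"].copy()
for i in range(8):
    s=observe();F=s["ft_force"]
    t+=np.array([.0008*(F[0]>-18),.0008*(F[1]>-18),-.0006*(F[2]<12)])
    move_l(t,feed=.02); hold(.25); st("cmd %s"%np.round(t,4))
```

```text
cmd [0.5771 0.3611 0.0473] t21.31 p [0.5765 0.3604 0.048 ] yaw89.6 F [-5.6 -5.9 10.7] op0.0384 g105
cmd [0.5779 0.3619 0.0467] t21.81 p [0.5766 0.3605 0.0481] yaw89.6 F [-10.7 -10.2  17.1] op0.0391 g106
cmd [0.5787 0.3627 0.0467] t22.31 p [0.5766 0.3605 0.0482] yaw89.6 F [-14.7 -13.3  21.2] op0.0387 g106
cmd [0.5795 0.3635 0.0467] t22.81 p [0.5767 0.3605 0.0482] yaw89.6 F [-17.7 -16.5  24.6] op0.0390 g107
cmd [0.5803 0.3643 0.0467] t23.31 p [0.5767 0.3606 0.0483] yaw89.6 F [-20.4 -19.5  27. ] op0.0390 g107
cmd [0.5803 0.3643 0.0467] t23.81 p [0.5767 0.3606 0.0483] yaw89.6 F [-21.7 -19.4  28. ] op0.0390 g107
cmd [0.5803 0.3643 0.0467] t24.31 p [0.5767 0.3606 0.0483] yaw89.6 F [-21.3 -19.5  28.2] op0.0389 g107
cmd [0.5803 0.3643 0.0467] t24.81 p [0.5767 0.3606 0.0483] yaw89.6 F [-21.7 -20.1  28. ] op0.0386 g107
```

Both faces are held at about 20 N. I'll check tilt, squareness and contact before handing in.

Run:
```python
from h import *
s=observe();print(np.round(np.degrees(s["tcp_rot"]),2),np.round(s["torque"],2))
for n in("top","scene"):
    p,d=get_image(n);P=cloud(n,d);hsv=cv2.cvtColor(p,cv2.COLOR_RGB2HSV)
    m=(hsv[...,0]<22)&(hsv[...,1]>140)&(d>0)&(abs(P[...,0]-.578)<.06)&(abs(P[...,1]-.362)<.06)
    b=P[m&(abs(P[...,2]-.034)<.006)]
    c=np.linalg.lstsq(np.c_[b[:,:2]-b[:,:2].mean(0),np.ones(len(b))],b[:,2],rcond=None)[0]
    print(n,len(b),"base rect",rect(b),"slope deg",np.round(np.degrees(c[:2]),2),"z",c[2].round(4))
    if n=="scene": cv2.imwrite("pics/k2.png",cv2.convertScaleAbs(cv2.resize(p[160:270,290:430,::-1],None,fx=5,fy=5,interpolation=cv2.INTER_CUBIC),alpha=1.7))
```

```text
[-179.01    0.77   89.58] [-2.59  2.73  0.33]
top 339 base rect (array([577.7, 358.8]), array([75.3, 77.2]), 89.6) slope deg [-0.59  0.04] z 0.0352
scene 295 base rect (array([577.1, 361.8]), array([76.6, 75.8]), 0.6) slope deg [-0.11 -0.3 ] z 0.0349
```

View pics/k2.png

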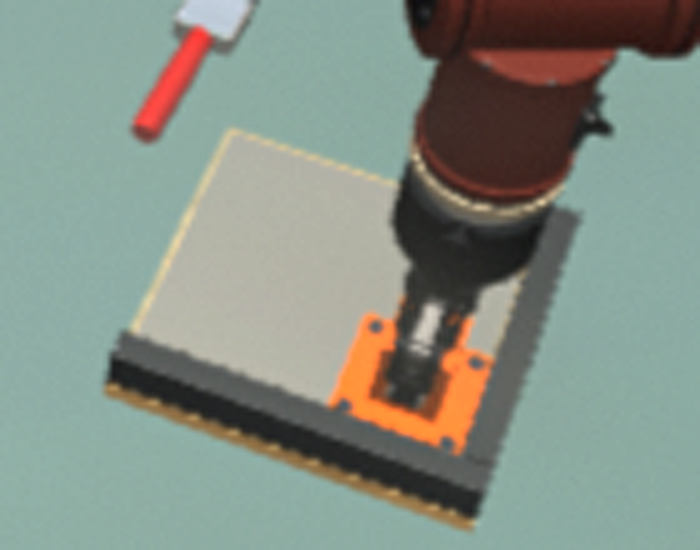

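The foot is in the corner and square. Position and yaw match, with the base at (410,390) against both upstands. The tool is leaning about 1° toward the upstands, so I'll command a small counter-rotation to level it.

Run:
```python
from h import *
from scipy.spatial.transform import Rotation as Ro
t=np.array([.5803,.3643,.0467])
goal=Ro.from_euler("xyz",[180,0,89.5],degrees=True); cmd=goal
for i in range(6):
    m=Ro.from_euler("xyz",observe()["tcp_rot"]); e=(goal*m.inv()).as_rotvec(); e[2]=0
    cmd=Ro.from_rotvec(.7*e)*cmd
    move_l(t,feed=.02,rotation=cmd.as_euler("xyz")); hold(.4)
    s=st(); F=s["ft_force"]; print("  tilt",np.round(np.degrees(e),2),np.round(s["torque"],1))
    t+=np.array([.0004*np.sign(18+F[0]),.0004*np.sign(18+F[1]),.0004*np.sign(F[2]-22)])
for n in("top","scene"):
    p,d=get_image(n);P=cloud(n,d);hsv=cv2.cvtColor(p,cv2.COLOR_RGB2HSV)
    m=(hsv[...,0]<22)&(hsv[...,1]>140)&(d>0)&(abs(P[...,0]-.578)<.06)&(abs(P[...,1]-.362)<.06)
    b=P[m&(abs(P[...,2]-.034)<.006)]
    c=np.linalg.lstsq(np.c_[b[:,:2]-b[:,:2].mean(0),np.ones(len(b))],b[:,2],rcond=None)[0]
    print(n,rect(b),"slope",np.round(np.degrees(c[:2]),2),c[2].round(4))
```

```text
t25.56 p [0.5764 0.3605 0.0476] yaw89.6 F [-20.  -18.1  25. ] op0.0391 g107
  tilt [ 0.77 -1.    0.  ] [-3.   3.2  0.4]
 t26.21 p [0.5764 0.3605 0.0476] yaw89.6 F [-16.1 -15.9  21.8] op0.0389 g106
  tilt [-0.07  0.13  0.  ] [-2.6  2.6  0.4]
 t26.86 p [0.5764 0.3605 0.0476] yaw89.6 F [-19.5 -18.2  26. ] op0.0387 g107
  tilt [-0.07  0.11  0.  ] [-2.9  2.9  0.4]
 t27.51 p [0.5764 0.3605 0.0476] yaw89.6 F [-17.1 -15.2  21.8] op0.0387 g106
  tilt [ 0.03 -0.02  0.  ] [-2.6  2.5  0.4]
 t28.16 p [0.5764 0.3605 0.0477] yaw89.6 F [-18.8 -19.1  26.4] op0.0388 g107
  tilt [-0.04  0.05  0.  ] [-2.9  2.8  0.4]
 t28.81 p [0.5764 0.3605 0.0477] yaw89.6 F [-16.9 -16.2  21.9] op0.0390 g106
  tilt [ 0.03 -0.03  0.  ] [-2.6  2.5  0.4]
top (array([577.2, 359.4]), array([75.9, 76.8]), 0.1) slope [0.18 0.05] 0.0345
scene (array([575.4, 361.8]), array([79.9, 76. ]), 0.9) slope [ 1.   -0.25] 0.0341
```

```bash
python3 -c "
from h import *
hold(.3);st('final');print(job_done())"
```

```text
final t29.21 p [0.5764 0.3605 0.0476] yaw89.6 F [-17.1 -16.   21.6] op0.0389 g106
the job is handed in; nothing more can be done
None
```

I handed the job in at 29 s: the tight foot (A) is in the red reject tray, and the good one (B) is still gripped and pressed level into the corner, with about 17 N on each upstand and 22 N down.

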